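# Release the ratchet of a card press

### The arm

A 7-joint arm with a two-finger parallel gripper is mounted at the origin on the work surface. World frame = base frame: x ahead of the robot, y to its left, z up, the work surface at z = 0. Lengths are in m, angles in rad, forces in N, time in s.
With the tool pointing down it reaches from about 0.425 to 0.875 m from the base axis. Payload 4.7 kg.
Tool frame: the origin (TCP) lies at the very end of the fingers, on their centre line; the grasp point (between the pads) lies 19 mm behind it; z points along the fingers, y is the line along which they close (so a half turn about z gives the same grasp; the last joint's range is limited). The gripper opens to 87 mm and grips with 3 to 60 N. Pads are 19 mm wide; open, the fingers measure 117 mm over their backs; the gripper's body (75 mm by 190 mm) begins 51 mm behind the grasp point.
Start: joints at [0.014, 0.321, -0.07, 1.45, 0.023, 1.371, -0.057], TCP at [0.65, -0, 0.197] pointing down, gripper open.
Joint ranges: [-2.86, 2.86], [-0.3, 2.09], [-1.38, 1.24], [0.06, 2.45], [-1.56, 4.7], [0.09, 2.05], [-2.69, 2.69]. Speed limits (rad/s): [2.57, 2.57, 3.14, 3.14, 3.14, 3.14, 3.14].

### API

Orientations are given as a rotation vector (axis times angle).
In Python, from bench import ctrl, get_image, job gives the robot as it stands.
- The arm moves only by the shell command python3 -m crank 'ROWS' [FORCE]. ROWS is JSON, a list that holds one entry, the list of rows, each a list of 5 numbers: the shift along the tool's x, y, z in mm, then the turn about the tool's z in rad, then the closure, from -1 (fully open) to 1 (shut), so that 0 is half open. A call has 1 to 10 rows; each row shifts and turns the commanded pose from where the row before left it, along the tool's axes as they then stand; what a row does not reach is not made up. A row lasts 1/12 s, in which the tool goes at most 41.7 mm and 7.16 degrees, less where a joint would pass 70% of its speed; a pose out of reach is approached as far as the arm can. A call with a gripper value outside its range is refused whole. The fingers move at their own pace and stop on an object; FORCE is the grip in N (left out, the last holds). Time passes only in rows, so rows that do not move let the fingers close. It gives the time, the measured TCP pose, the force, the opening and the grip force at its end, in the units of the state.
- ctrl.get_state(): the state, without advancing time (a new reading comes with each control period).
- get_image(name): name is "scene" or "side" or "wrist"; returns a dict with "pixels" (480x640x3 uint8, red, green, blue), "fx", "fy", "cx", "cy" (pixels), "T" (4x4, takes a point from camera to world coordinates); the wrist camera has in their place "T_tool_cam" (4x4, takes a point from camera to tool coordinates, whose origin is the TCP and whose axes are the flange's). Camera axes: x right, y down, z forward; pixel columns grow to the right and rows downward; lengths in m; the calibration is good to about 2 mm. A picture is of the moment at which its call begins: read the wrist's pose just before it. There is no depth.
- job.close_job(): hands the job in; it is judged then, once.
The state is a dict: "time": time; "joint_positions": joint angles; "qd": joint speeds; "joint_torque": joint torques, N m; "position": TCP position; "tool_rot": TCP orientation; "ft_force": force on the tool from outside, world axes, zero at the start; "torque": the same for the moment, N m; "grip_width": opening from 0.0 (shut) to 1.0 (fully open); "grip_force": force on a finger pad.
Only numpy, scipy, OpenCV 4.12 (cv2) and the standard library are available. Lean on these libraries where they do the work, as an engineer would, in place of code of your own. Each camera call takes 0.05 s, during which the arm holds its last target. There are 200 camera calls.

### The job

Release the card press: lift its holding pawl by the orange knob and throw it fully back, clear of the ratchet wheel, then turn the wheel back anticlockwise by its bar handle until it reaches its open stop, with the red end of the bar at the red and white mark. Leave the pawl thrown back, and leave the tape roll, stamp, pen cup and glue stick around the press where they are.

Things in the scene. Friction and masses are not known exactly. Their poses are not given: they have to be found in the camera images.
- press: Card press fixed to the table: plywood base 240 x 240 mm, four columns, blue top plate 220 x 220 mm, its top 126 mm above the table. Origin: on the wheel's upright axis at table height, z up. On top: aluminium ratchet wheel 180 mm across (face 145 mm up, ten saw teeth on its rim to 157 mm). The pawl lies over the rim on the press's +y side, along its x: hinge towards -x, nose towards +x
- pawl_knob (a point): Centre of the pawl's orange knob, a cylinder 24 mm across and 24 mm wide; its flat ends face the press's +y and -y and can be pinched from above (197 mm above the table, 40 mm above the tooth tips, with the pawl down). It moves on an upright arc of 59 mm radius about the hinge; at pawl angle 0 the line from hinge to knob points 0.57 rad above level, towards the press's +x
- pawl_pivot (a point): Hinge pin of the pawl, centre, 165 mm above the table; fixed on the press at its x = -68 mm, y = +78 mm. The pin runs along the press's y axis
- pawl (a joint): Pawl angle (rad): 0 = down, nose among the teeth; grows as it is lifted; 2.1 = thrown fully back on its stop, knob beyond the hinge (press's -x side). About 0.09 kg, moves freely: let go below 1.1 it drops back on the teeth, let go beyond 1.4 it falls open to its stop by itself. At the start it may rest a little above 0, on a tooth's slope
- wheel_grip (a point): Centre of the wheel's bar handle, on the wheel's axis, 180 mm above the table; turns with the wheel. The bar is 100 mm long, 20 mm wide, 30 mm high (165 to 195 mm above the table), 20 mm clear of the wheel beneath it; it can be gripped across its middle from above. It lies along this frame's y axis, z up; the quarter at its -y end is red, the rest black
- red_end (a point): Middle of the red end face of the bar handle, 50 mm from the wheel's axis, 180 mm above the table
- open_mark (a point): Red and white mark on the blue top plate, beyond the wheel's rim, 100 mm from the wheel's axis on the press's -y side, 129 mm above the table: the red end points to it when the wheel is at its open stop
- wheel (a joint): How far the wheel is tightened (rad): 0 = open, at a hard stop; grows clockwise seen from above. Starts between 1.2 and 1.5; to be turned back anticlockwise to 0. Stiff (about 0.12 N m), stays where it is left. With the pawl down it can turn clockwise but is held from turning anticlockwise below about 1.17; with the pawl raised it is free both ways
- tape: Bystander, not to be moved: yellow tape roll, 90 mm across, 24 mm high; origin at the middle of its underside
- stamp: Bystander, not to be moved: wooden stamp block, 70 x 50 x 28 mm; origin at the middle of its underside
- pens: Bystander, not to be moved: dark cup of marker pens, 80 mm across, 142 mm high; origin at the middle of its underside
- glue: Bystander, not to be moved: white glue stick with green cap, 31 mm across, 100 mm high; origin at the middle of its underside

How it is judged:
On the way, in this order (a step that is already met when the one before it is completed fails the run):
1. the pawl is thrown fully back (value of joint pawl above 1.9 rad), for 0.2 s.
2. the wheel is turned back to its open stop (value of joint wheel below 0.12 rad), for 0.2 s.
At the end, for the whole second after the job is handed in: The wheel stands still within 0.12 rad of its open stop (red end at the mark) and the pawl lies thrown back, beyond 1.9 rad (value of joint wheel below 0.12 rad and value of joint pawl above 1.9 rad and velocity of joint wheel between -0.1 and 0.1 rad/s); the robot touches nothing.
It fails at once if the tape roll, stamp block, pen cup or glue stick beside the press is moved more than 30 mm (distance of any of tape, stamp, pens, glue from where it was at the start of the episode above 0.03 m).
It also fails if it takes over 45 s, if anything falls off the work surface, if the arm or the gripper's body presses on something with over 40 N, if the wrist force passes 120 N, or if a joint passes its speed limit or range.

## Working session

There is one attempt and no reset: what is moved stays moved. The work goes in short steps, Python scripts to look and compute and a shell command to move; the robot and the scene stay as the last step left them, time stands still between calls to the robot, and variables do not carry over. Pictures are saved under pics/ and viewed, at most 10 in all, crops included, and the job is handed in when it is done.

```bash
mkdir -p pics
cat > h.py <<'E'
import numpy as np,cv2
from bench import ctrl,get_image,job
from scipy.spatial.transform import Rotation as R
def save(im,n): cv2.imwrite('pics/'+n,im['pixels'][:,:,::-1])
def ray(im,u,v,T=None):
    T=np.array(im['T'] if T is None else T)
    d=T[:3,:3]@np.array([(u-im['cx'])/im['fx'],(v-im['cy'])/im['fy'],1]); return T[:3,3],d
def onz(im,u,v,z,T=None):
    o,d=ray(im,u,v,T); return o+d*(z-o[2])/d[2]
E
python3 - <<'E'
from h import *
a=get_image('scene');b=get_image('side');save(a,'a.png');save(b,'b.png')
for im in(a,b):
    hsv=cv2.cvtColor(np.ascontiguousarray(im['pixels']),cv2.COLOR_RGB2HSV)
    print(np.array(im['T']).round(3).tolist())
    for n,lo,hi in(('orange',8,20),('red',0,6),('blue',100,125)):
        m=cv2.inRange(hsv,(lo,150,80),(hi,255,255))
        k,l,s,c=cv2.connectedComponentsWithStats(m)
        for i in range(1,k):
            if s[i,4]>40:print(n,s[i].tolist(),c[i].round(1))
s=ctrl.get_state();print(s['position'],s['tool_rot'],s['grip_width'],s['time'])
E
```

```text
[[0.223, 0.791, -0.57, 1.198], [0.975, -0.174, 0.14, -0.095], [0.011, -0.587, -0.81, 0.954], [0.0, 0.0, 0.0, 1.0]]
orange [348, 182, 15, 13, 155] [355.3 187.7]
orange [0, 217, 8, 23, 155] [  3. 227.]
orange [213, 275, 8, 8, 43] [216.3 278.1]
red [497, 66, 91, 66, 3267] [541.5  98.7]
red [514, 109, 20, 26, 84] [524.2 122.9]
red [403, 129, 51, 37, 801] [428.4 146.9]
red [552, 173, 24, 21, 258] [563.6 182.9]
red [512, 176, 23, 19, 246] [522.9 184.8]
red [397, 242, 24, 23, 313] [408.3 252.7]
blue [580, 169, 46, 41, 364] [598.5 189.8]
blue [581, 194, 21, 20, 190] [590.6 203.7]
blue [250, 198, 11, 19, 66] [255.8 207.7]
blue [250, 217, 10, 16, 59] [255.4 223.7]
blue [332, 236, 48, 46, 647] [356.7 264.8]
blue [253, 242, 31, 49, 622] [267.5 267.9]
[[0.956, -0.214, 0.198, 0.451], [-0.292, -0.694, 0.658, -0.521], [-0.003, -0.687, -0.727, 0.745], [0.0, 0.0, 0.0, 1.0]]
orange [0, 132, 24, 31, 123] [ 13.8 149.5]
orange [287, 185, 11, 16, 110] [291.5 192.9]
orange [378, 298, 9, 15, 98] [382.3 305.2]
red [101, 126, 76, 44, 1908] [136.9 145.1]
red [236, 128, 18, 8, 91] [244.6 131.5]
red [138, 153, 39, 10, 75] [159.3 157.3]
red [155, 195, 48, 32, 629] [178.5 209.9]
red [287, 222, 14, 10, 87] [293.1 225.8]
red [358, 312, 7, 14, 68] [361.2 317.9]
blue [305, 18, 21, 26, 207] [314.6  29.3]
blue [425, 38, 10, 15, 48] [429.9  44.5]
blue [296, 44, 30, 50, 831] [310.1  69.2]
blue [206, 103, 81, 58, 444] [238.8 136.3]
blue [0, 116, 12, 21, 199] [  4.8 125.4]
blue [255, 133, 20, 14, 78] [265.8 141.6]
blue [325, 203, 61, 87, 1464] [356.2 256.4]
blue [251, 217, 78, 86, 1770] [279.6 269.7]
blue [384, 323, 9, 12, 56] [387.7 327.1]
[ 6.49439149e-01 -6.16165272e-05  1.95632370e-01] [-2.22054217e+00 -2.22068590e+00  2.11238852e-03] 0.9990975028914205 0.1
```

View pics/a.png

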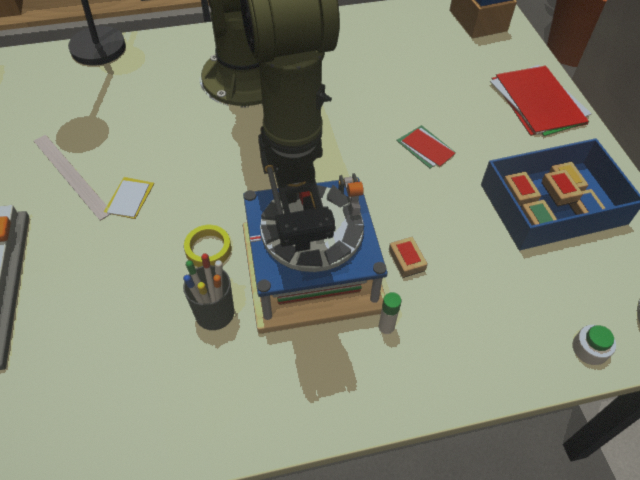

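View pics/b.png

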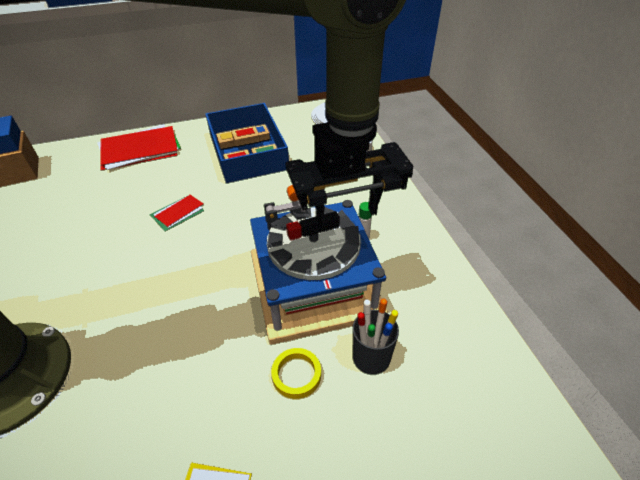

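The scene view shows the knob at (355,188), caps at (251,195), (379,268) and (264,286), and the mark near (255,238). The side view shows the knob at (291,193), caps at (277,293), (347,204) and (378,272), the mark at (327,284), and the bar's red end at (293,229).

Run:
```python
from h import *
a=get_image('scene');b=get_image('side')
def tri(p,q):
    A=np.zeros((3,3));y=np.zeros(3)
    for im,(u,v) in((a,p),(b,q)):
        o,d=ray(im,u,v);d/=np.linalg.norm(d);P=np.eye(3)-np.outer(d,d);A+=P;y+=P@o
    return np.linalg.solve(A,y)
print('knob',tri((355.3,187.7),(291.5,192.9)))
for im,l in((a,[(251,195),(379,268),(264,286)]),(b,[(277,293),(347,204),(378,272)])):
    for p in l: print('cap',onz(im,*p,.13).round(4))
for im,p in((a,(255,238)),(b,(327,284))):print('mark',onz(im,*p,.129).round(4))
print('red',onz(b,293,229,.18))
for n,p,z in(('tape',(207,244),.02),('pens',(209,283),.142),('stamp',(408,253),.028),('glue',(391,300),.1)):print(n,onz(a,*p,z).round(3))
w=get_image('wrist');save(w,'w.png');print(np.array(w['T_tool_cam']).round(3).tolist())
```

```text
knob [0.57860796 0.11719771 0.19693592]
cap [ 0.4994 -0.0547  0.13  ]
cap [0.7028 0.1297 0.13  ]
cap [ 0.6958 -0.0642  0.13  ]
cap [ 0.5047 -0.0593  0.13  ]
cap [0.6977 0.1246 0.13  ]
cap [ 0.6909 -0.0672  0.13  ]
mark [ 0.5961 -0.0631  0.129 ]
mark [ 0.5943 -0.0654  0.129 ]
red [0.56061531 0.03648765 0.18      ]
tape [ 0.511 -0.152  0.02 ]
pens [ 0.678 -0.15   0.142]
stamp [0.621 0.222 0.028]
glue [0.75 0.14 0.1 ]
[[-0.0, -0.953, -0.302, 0.083], [1.0, 0.0, -0.001, -0.0], [0.001, -0.302, 0.953, -0.187], [0.0, 0.0, 0.0, 1.0]]
```

View pics/w.png

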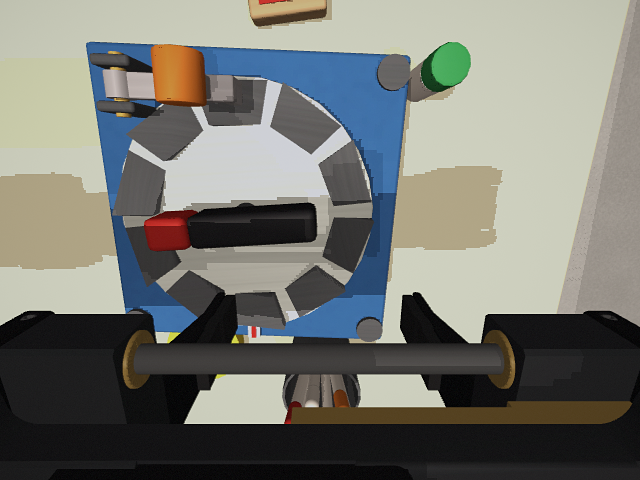

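The wrist view shows the pawl down with its knob at (179,75), the hinge at left, the red end at (150,232) and the bar's black end at (317,222). I'll lift and turn by about 1.62 rad over the press, then measure again.

```bash
python3 -m crank '[[[0,0,-35,0.124,-1],[0,0,-35,0.124,-1],[0,0,0,0.124,-0.2],[0,0,0,0.124,-0.2],[0,0,0,0.124,-0.2],[0,0,0,0.124,-0.2],[0,0,0,0.124,-0.2],[0,0,0,0.124,-0.2],[0,0,0,0.124,-0.2],[0,0,0,0.124,-0.2]]]' 20
python3 -m crank '[[[0,0,0,0.124,-0.2],[0,0,0,0.124,-0.2],[0,0,0,0.124,-0.2],[-35,-35,0,0,-0.2],[-35,-35,0,0,-0.2],[0,0,0,0,-0.2],[0,0,0,0,-0.2]]]'
cat > look.py <<'E'
import sys
from h import *
s=ctrl.get_state();T=np.eye(4);T[:3,:3]=R.from_rotvec(s['tool_rot']).as_matrix();T[:3,3]=s['position']
w=get_image('wrist');save(w,sys.argv[1]);W=T@np.array(w['T_tool_cam'])
hsv=cv2.cvtColor(np.ascontiguousarray(w['pixels']),cv2.COLOR_RGB2HSV)
def blob(lo,hi,z,n):
    m=cv2.inRange(hsv,(lo,150,70),(hi,255,255));k,l,st,c=cv2.connectedComponentsWithStats(m)
    for i in range(1,k):
        if st[i,4]>300:
            p=onz(w,*c[i],z,W);print(n,st[i].tolist(),'world',p.round(4),'tool mm',(1000*T[:3,:3].T@(p-T[:3,3])).round(1))
blob(8,20,.2,'knob');blob(0,6,.185,'red')
print('pos',s['position'].round(4),T[:3,:3].round(3).tolist(),s['time'],s['grip_width'],s['joint_positions'])
E
python3 look.py w2.png
```

```text
time: 1.08
position: [0.6499, 0.0, 0.2665]
tool_rot: [-3.1, -0.508, 0.0]
ft_force: [0.2, 0.1, -1.4]
grip_width: 0.61
grip_force: 0.0
time: 1.67
position: [0.5923, 0.0645, 0.267]
tool_rot: [-3.14, 0.056, -0.0]
ft_force: [-0.0, -0.2, 0.1]
grip_width: 0.604
grip_force: 0.0
knob [528, 136, 29, 16, 347] world [ 0.6709 -0.0979  0.2   ] tool mm [ 84.4 159.6  66.9]
knob [240, 257, 33, 30, 914] world [0.5817 0.1144 0.2   ] tool mm [-12.4 -49.5  67.1]
knob [426, 332, 18, 57, 308] world [ 0.4916 -0.0364  0.2   ] tool mm [-97.1 104.5  66.9]
knob [214, 401, 365, 23, 6424] world [ 0.4359 -0.0113  0.2   ] tool mm [-153.6   81.3   66.9]
red [177, 176, 33, 43, 930] world [0.6401 0.1618 0.185 ] tool mm [ 44.3 -98.9  82.2]
red [344, 273, 25, 29, 615] world [0.5584 0.033  0.185 ] tool mm [-32.8  32.8  82. ]
pos [0.5923 0.0645 0.267 ] [[0.999, -0.036, 0.0], [-0.036, -0.999, 0.001], [0.0, -0.001, -1.0]] 1.6667 0.6036182136799934 [-0.22425507  0.1794912   0.08378226  1.48624121 -0.0161465   1.47615616
 -1.74676902]
```

View pics/w2.png

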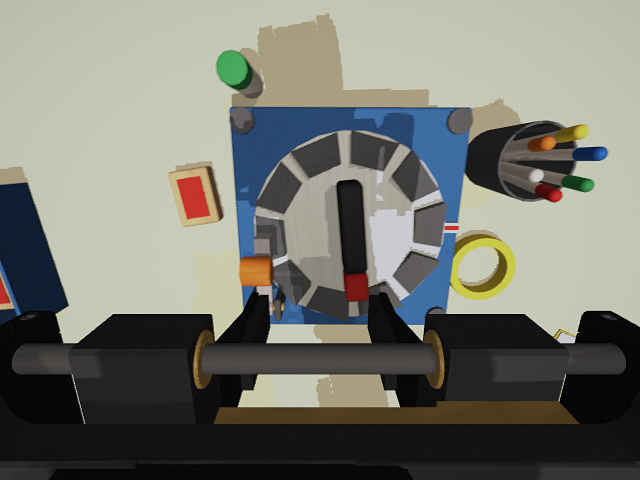

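The wrist view shows the knob at (256,272), giving (0.582, 0.114), with the bar at (352,240). I'll move over the knob, descend and pinch it.

```bash
python3 -m crank '[[[-5,-25,0,0.015,-0.2],[-4,-25,0,0,-0.2],[0,0,30,0,-0.2],[0,0,30,0,-0.2],[0,0,23,0,-0.2],[0,0,0,0,-0.2],[0,0,0,0,0.6],[0,0,0,0,0.6],[0,0,0,0,0.6],[0,0,0,0,0.6]]]' 20
python3 - <<'E'
from h import *
b=get_image('side');p=b['pixels'][130:310,200:440];cv2.imwrite('pics/s3.png',cv2.resize(p,None,fx=3,fy=3)[:,:,::-1])
E
```

```text
time: 2.55
position: [0.5884, 0.1116, 0.1857]
tool_rot: [-3.14, 0.089, -0.005]
ft_force: [0.1, -0.4, 0.4]
grip_width: 0.379
grip_force: 0.0
```

View pics/s3.png

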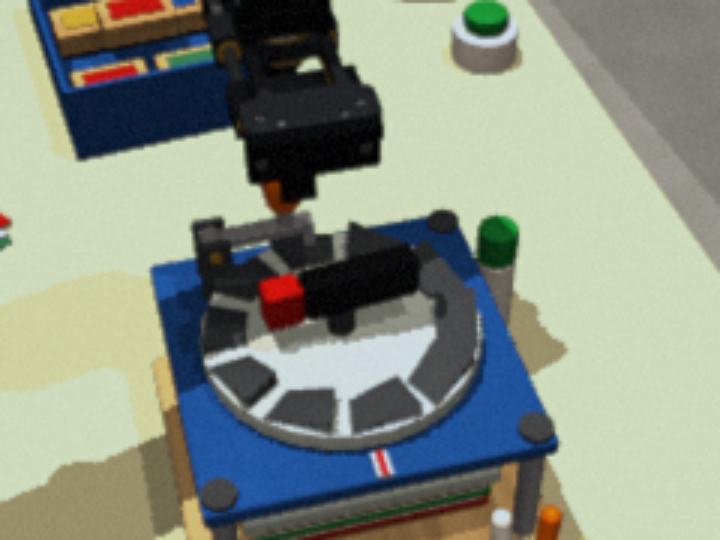

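The finger covers the knob but sits a few mm toward +x (knob near (280,195) in the crop, finger near (300,185)). I'll shift 6 mm and close.

```bash
python3 -m crank '[[[-6,0,1,0,0.3],[0,0,0,0,0.3],[0,0,0,0,0.8],[0,0,0,0,0.8],[0,0,0,0,0.8],[0,0,0,0,0.8],[0,0,0,0,0.8],[0,0,0,0,0.8]]]' 25
```

```text
time: 3.27
position: [0.5807, 0.1152, 0.183]
tool_rot: [-3.137, 0.084, -0.0]
ft_force: [-0.7, 5.7, -0.4]
grip_width: 0.255
grip_force: 25.0
```

```bash
python3 -m crank '[[[-9,0,-10,0,0.8],[-12,0,-9,0,0.8],[-13,0,-6,0,0.8],[-14,0,-2,0,0.8],[-15,0,1,0,0.8],[-14,0,5,0,0.8],[-12,0,8,0,0.8],[-6,0,6,0,0.8],[0,0,0,0,0.8]]]'
python3 - <<'E'
from h import *
b=get_image('side');p=b['pixels'][130:310,200:440];cv2.imwrite('pics/s4.png',cv2.resize(p,None,fx=3,fy=3)[:,:,::-1])
E
```

```text
time: 4.02
position: [0.4845, 0.1169, 0.1885]
tool_rot: [3.139, -0.087, -0.003]
ft_force: [-0.6, 0.1, -0.1]
grip_width: 0.099
grip_force: 0.0
```

View pics/s4.png

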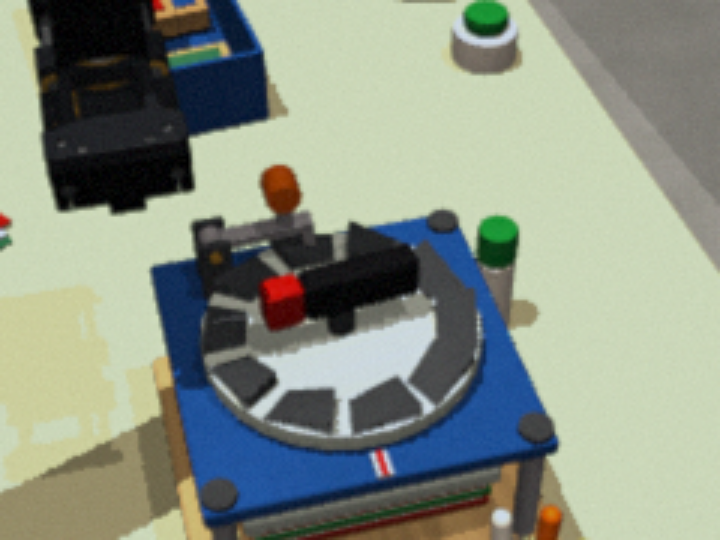

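The knob slipped out and the pawl fell back down (knob at (280,190) in the crop). It's unobstructed now, so I'll measure it again and regrip.

```bash
python3 -m crank '[[[0,0,-30,0,-0.2],[0,0,0,0,-0.2],[0,0,0,0,-0.2],[0,0,0,0,-0.2],[0,0,0,0,-0.2]]]'
python3 - <<'E'
from h import *
A=np.zeros((3,3));y=np.zeros(3)
for n,(x0,x1,y0,y1) in (('scene',(320,390,150,220)),('side',(270,320,160,220))):
    im=get_image(n);hsv=cv2.cvtColor(np.ascontiguousarray(im['pixels']),cv2.COLOR_RGB2HSV)
    m=cv2.inRange(hsv,(5,150,50),(20,255,255))[y0:y1,x0:x1];yy,xx=np.nonzero(m)
    u,v=(xx.min()+xx.max())/2+x0,(yy.min()+yy.max())/2+y0
    print(n,xx.min()+x0,xx.max()+x0,yy.min()+y0,yy.max()+y0,len(xx))
    o,d=ray(im,u,v);d/=np.linalg.norm(d);P=np.eye(3)-np.outer(d,d);A+=P;y+=P@o
k=np.linalg.solve(A,y);s=ctrl.get_state();Rm=R.from_rotvec(s['tool_rot']).as_matrix()
print(k,s['position'],'tool mm',1000*Rm.T@(k-s['position']))
E
```

```text
time: 4.48
position: [0.4862, 0.1171, 0.219]
tool_rot: [3.14, -0.089, -0.001]
ft_force: [-0.1, -0.3, 0.1]
grip_width: 0.392
grip_force: 0.0
scene 349 362 182 194 151
side 270 299 185 217 167
[0.56378942 0.12226788 0.17672254] [0.4859254  0.11711241 0.21882706] tool mm [77.50204543 -9.55811151 42.00297247]
```

```bash
python3 -m crank '[[[15,0,-10,0,-0.2],[30,-2,0,0,-0.2],[30,-2,0,0,-0.2],[20,-1,0,0,-0.2],[0,0,24,0,-0.2],[0,0,25,0,-0.2],[0,0,0,0,-0.2],[0,0,0,0,-0.2]]]' 45
python3 -m crank '[[[0,0,0,0,0.7],[0,0,0,0,0.7],[0,0,0,0,0.7],[0,0,0,0,0.7],[0,0,0,0,0.7],[0,0,0,0,0.7]]]' 45
python3 - <<'E'
from h import *
a=get_image('side');b=get_image('scene')
p=np.hstack([cv2.resize(a['pixels'][140:240,240:340],(390,390)),cv2.resize(b['pixels'][140:240,300:400],(390,390))]);cv2.imwrite('pics/s5.png',p[:,:,::-1])
E
```

```text
time: 5.25
position: [0.58, 0.1166, 0.1789]
tool_rot: [3.139, -0.088, -0.006]
ft_force: [-0.1, -0.4, -0.0]
grip_width: 0.608
grip_force: 0.0
time: 5.75
position: [0.5818, 0.1154, 0.1815]
tool_rot: [3.139, -0.09, 0.002]
ft_force: [0.1, -3.3, 3.0]
grip_width: 0.257
grip_force: 45.0
```

View pics/s5.png

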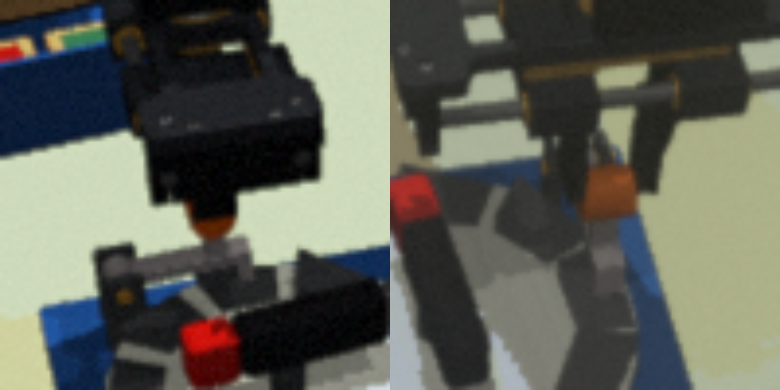

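Both crops show the knob between the fingers, but they cover only about its upper half (tip at (210,222), knob bottom at (210,240) in the left crop). I'll reopen, go 8 mm lower and regrip.

```bash
python3 -m crank '[[[0,-1,0,0,0.2],[0,0,0,0,0.2],[0,0,6,0,0.2],[0,0,0,0,0.7],[0,0,0,0,0.7],[0,0,0,0,0.7],[0,0,0,0,0.7],[0,0,0,0,0.7]]]' 45
python3 -m crank '[[[-2,0,-3,0,0.7],[-4,0,-5,0,0.7],[-4,0,-4,0,0.7],[-4,0,-4,0,0.7],[-5,0,-3,0,0.7],[0,0,0,0,0.7]]]' 45
```

```text
time: 6.52
position: [0.5802, 0.1154, 0.1732]
tool_rot: [3.137, -0.09, -0.005]
ft_force: [-2.4, -4.3, -2.3]
grip_width: 0.268
grip_force: 45.0
time: 7.02
position: [0.5597, 0.1162, 0.1906]
tool_rot: [3.135, -0.09, -0.01]
ft_force: [-0.9, -5.5, -10.3]
grip_width: 0.268
grip_force: 45.0
```

```bash
python3 -m crank '[[[-6,0,-2,0,0.7],[-7,0,-2,0,0.7],[-7,0,-1,0,0.7],[-7,0,0,0,0.7],[0,0,0,0,0.7]]]' 45
```

```text
time: 7.43
position: [0.5356, 0.1173, 0.198]
tool_rot: [3.136, -0.091, 0.002]
ft_force: [3.0, -7.7, -5.0]
grip_width: 0.266
grip_force: 45.0
```

```bash
python3 -m crank '[[[-7,0,0,0,0.7],[-7,0,1,0,0.7],[-8,0,2,0,0.7],[-8,0,3,0,0.7],[-7,0,4,0,0.7],[-6,0,4,0,0.7],[-5,0,5,0,0.7],[0,0,0,0,0.7]]]' 45
```

```text
time: 8.1
position: [0.4867, 0.1193, 0.1814]
tool_rot: [3.135, -0.092, -0.0]
ft_force: [-6.1, -9.8, 12.5]
grip_width: 0.269
grip_force: 45.0
```

```bash
python3 -m crank '[[[0,0,0,0,-0.3],[0,0,0,0,-0.3],[0,0,0,0,-0.3],[0,0,-30,0,-0.3],[0,0,-30,0,-0.3],[0,0,-25,0,-0.3],[25,15,0,0,-0.3],[25,15,0,0,-0.3],[0,0,0,0,-0.3],[0,0,0,0,-0.3]]]' 30
python3 look.py w6.png
python3 - <<'E'
from h import *
b=get_image('side');p=b['pixels'][130:310,200:440];w=cv2.imread('pics/w6.png')
cv2.imwrite('pics/s6.png',np.hstack([cv2.resize(p,(400,300))[:,:,::-1],cv2.resize(w,(400,300))]))
E
```

```text
time: 8.93
position: [0.5364, 0.0905, 0.2642]
tool_rot: [-3.14, 0.091, 0.001]
ft_force: [0.0, 0.1, -0.3]
grip_width: 0.643
grip_force: 0.0
knob [565, 55, 34, 24, 484] world [ 0.6589 -0.0912  0.2   ] tool mm [132.8 174.3  63.9]
knob [274, 306, 29, 28, 490] world [0.4803 0.117  0.2   ] tool mm [-57.5 -23.2  64.2]
knob [223, 401, 365, 23, 6182] world [0.3805 0.0134 0.2   ] tool mm [-151.1   86.    64.2]
red [187, 130, 35, 47, 1078] world [0.619  0.1712 0.185 ] tool mm [ 77.9 -85.3  79.2]
red [374, 205, 28, 32, 746] world [0.5591 0.0336 0.185 ] tool mm [26.  55.5 79.1]
red [0, 235, 16, 38, 356] world [0.5456 0.3492 0.185 ] tool mm [  -5.7 -258.8   79.4]
pos [0.5364 0.0905 0.2642] [[0.998, -0.058, -0.001], [-0.058, -0.998, 0.001], [-0.001, -0.001, -1.0]] 8.9333 0.6432078903818468 [-0.27564044  0.07011457  0.06391407  1.61302405 -0.00539427  1.45898012
 -1.83979929]
```

View pics/s6.png

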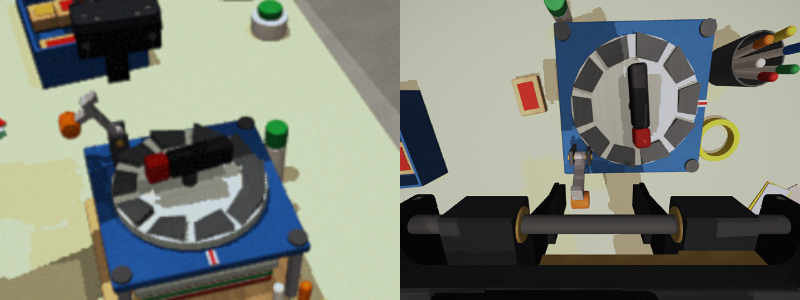

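The pawl is thrown back: the knob is at (70,125) in the side crop, beyond the hinge. The bar's red end points to -x (at (643,140) in the wrist half). By the caps and the red end the axis is near (0.600, 0.0345), so I'll move over it and descend to TCP z 0.170.

```bash
python3 -m crank '[[[32,28,0,-0.055,-0.3],[32,28,0,0,-0.3],[0,0,0,0,-0.3],[0,0,30,0,-0.3],[0,0,30,0,-0.3],[0,0,34,0,-0.3],[0,0,0,0,-0.3],[0,0,0,0,-0.3]]]' 40
python3 -m crank '[[[0,0,0,0,0.8],[0,0,0,0,0.8],[0,0,0,0,0.8],[0,0,0,0,0.8],[0,0,0,0,0.8],[0,0,0,0,0.8]]]' 40
```

```text
time: 9.7
position: [0.5949, 0.0351, 0.1693]
tool_rot: [-3.141, -0.0, 0.007]
ft_force: [0.1, 0.9, 1.6]
grip_width: 0.648
grip_force: 0.0
time: 10.2
position: [0.5971, 0.0339, 0.1713]
tool_rot: [-3.141, 0.002, -0.002]
ft_force: [-0.2, -0.4, -0.0]
grip_width: 0.282
grip_force: 0.0
```

```bash
python3 -m crank '[[[3,0,0,0,0.8],[0,0,0,0,0.8],[0,0,0,0,0.8],[0,0,0,0,0.8]]]' 40
python3 -m crank '[[[0,0,0,-0.06,0.8],[0,0,0,-0.1,0.8],[0,0,0,-0.1,0.8],[0,0,0,-0.1,0.8],[0,0,0,-0.1,0.8]]]' 40
```

```text
time: 10.53
position: [0.5998, 0.0338, 0.1705]
tool_rot: [3.141, -0.002, -0.0]
ft_force: [-0.5, -0.3, 0.2]
grip_width: 0.11
grip_force: 0.0
time: 10.95
position: [0.5998, 0.0339, 0.1706]
tool_rot: [3.057, 0.722, -0.0]
ft_force: [0.2, -0.4, 0.5]
grip_width: 0.101
grip_force: 0.0
```

The fingers closed to 9 mm without meeting the bar, so I need to look.

Run:
```python
from h import *
a=get_image('side');b=get_image('scene')
p=np.hstack([cv2.resize(a['pixels'][150:320,220:420],(400,340)),cv2.resize(b['pixels'][150:320,220:420],(400,340))]);cv2.imwrite('pics/s7.png',p[:,:,::-1])
```

```text
(no output)
```

View pics/s7.png

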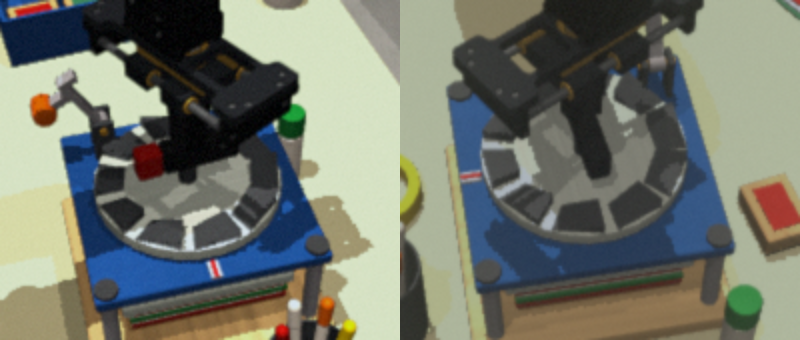

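The side crop shows the red end still at (148,160) and the pawl still open. The gripper is over the bar's middle, but the tips are hidden. I'll use the last picture for the wrist view and an enlarged scene crop.

Run:
```python
from h import *
b=get_image('scene');w=get_image('wrist');a=get_image('side')
B=lambda im,y,x,n:cv2.resize(im['pixels'][y:y+n,x:x+n],(300,300),interpolation=cv2.INTER_CUBIC)
p=np.hstack([w['pixels'][0:480,140:640],np.vstack([B(b,170,260,90),B(a,180,270,90)])[:600][:480*1]])  
cv2.imwrite('pics/s8.png',p[:,:,::-1]);print(p.shape)
```

```text
(480, 800, 3)
```

View pics/s8.png

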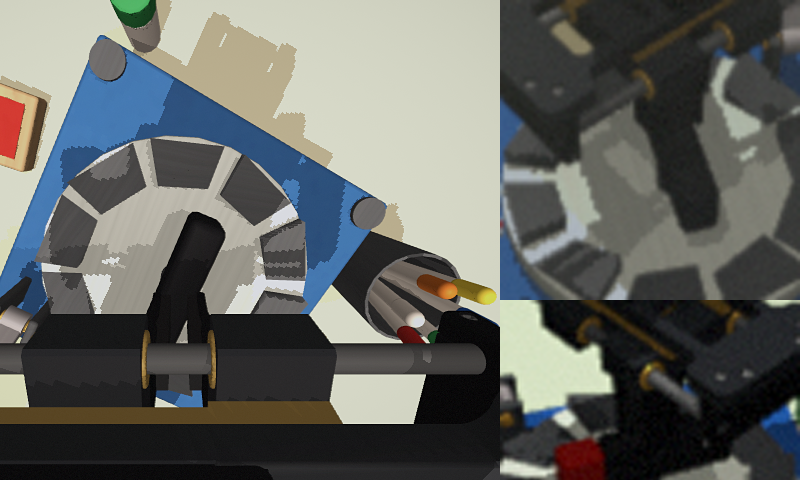

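The bar comes out from behind the closed fingertips (tips at rows 292-315) and hasn't turned. So the fingers closed above the bar, and the tips are higher than the pose reading says, which also fits the knob slip. I'll open, turn back, go 14 mm lower and close again.

```bash
python3 -m crank '[[[0,0,-6,0,-0.3],[0,0,-6,0,-0.3],[0,0,0,0,-0.3],[0,0,0,0.115,-0.3],[0,0,0,0.115,-0.3],[0,0,0,0.115,-0.3],[0,0,0,0.115,-0.3],[0,0,0,0,-0.3]]]' 40
python3 -m crank '[[[0,0,8,0,-0.3],[0,0,8,0,-0.3],[0,0,5,0,-0.3],[0,0,5,0,-0.3],[0,0,0,0,-0.3]]]'
python3 -m crank '[[[0,0,0,0,0.7],[0,0,0,0,0.7],[0,0,0,0,0.7],[0,0,0,0,0.7],[0,0,0,0,0.7],[0,0,0,0,0.7],[0,0,0,0,0.7],[0,0,0,0,0.7],[0,0,0,0,0.7],[0,0,0,0,0.7]]]'
```

```text
time: 11.87
position: [0.6, 0.0338, 0.1831]
tool_rot: [3.141, -0.007, 0.001]
ft_force: [-0.3, -0.9, -1.3]
grip_width: 0.602
grip_force: 0.0
time: 12.28
position: [0.5988, 0.0338, 0.1548]
tool_rot: [3.141, -0.001, -0.004]
ft_force: [-0.0, -0.3, -0.6]
grip_width: 0.647
grip_force: 0.0
time: 13.12
position: [0.6002, 0.0367, 0.1569]
tool_rot: [-3.138, -0.001, -0.002]
ft_force: [0.4, 5.4, 0.8]
grip_width: 0.225
grip_force: 39.4
```

It's gripped at 19.6 mm, the bar's width. Now the turn.

```bash
python3 -m crank '[[[0,0,0,-0.06,0.7],[0,0,0,-0.1,0.7],[0,0,0,-0.1,0.7],[0,0,0,-0.1,0.7],[0,0,0,-0.1,0.7],[0,0,0,0,0.7]]]' 50
```

```text
time: 13.62
position: [0.5999, 0.0375, 0.1569]
tool_rot: [-3.053, -0.724, -0.002]
ft_force: [0.4, 7.0, 0.2]
grip_width: 0.224
grip_force: 49.4
```

```bash
python3 -m crank '[[[0,0,0,-0.12,0.7],[0,0,0,-0.12,0.7],[0,0,0,-0.12,0.7],[0,0,0,-0.12,0.7],[0,0,0,-0.12,0.7],[0,0,0,-0.12,0.7],[0,0,0,-0.1,0.7],[0,0,0,0,0.7]]]' 50; python3 -c "
from h import *
print(ctrl.get_state()['torque'])"
```

```text
time: 14.28
position: [0.5989, 0.0385, 0.1569]
tool_rot: [-2.51, -1.881, -0.003]
ft_force: [-3.6, 7.7, 2.3]
grip_width: 0.224
grip_force: 49.6
[1.76946866 0.60066007 0.05173447]
```

```bash
python3 -m crank '[[[0,0,0,-0.08,0.7],[0,0,0,-0.08,0.7],[0,0,0,-0.04,0.7],[0,0,0,0,0.7]]]' 50; python3 -c "
from h import *
print(ctrl.get_state()['torque'])"
```

```text
time: 14.62
position: [0.5984, 0.0386, 0.1569]
tool_rot: [-2.312, -2.119, -0.003]
ft_force: [-3.7, 7.5, 2.6]
grip_width: 0.224
grip_force: 49.6
[1.77348383 0.80246723 0.08390107]
```

```bash
python3 -m crank '[[[0,0,0,-0.03,0.7],[0,0,0,-0.03,0.7],[0,0,0,0,0.7]]]' 50; python3 -c "
from h import *
s=ctrl.get_state();r=s['tool_rot'];print(s['torque'],2*np.arctan2(r[1],r[0]))"
```

```text
time: 14.87
position: [0.5984, 0.0383, 0.1569]
tool_rot: [-2.25, -2.185, -0.003]
ft_force: [-4.0, 8.0, 2.0]
grip_width: 0.225
grip_force: 50.2
[ 1.69128001  0.79550889 -0.47192299] -4.74146343675363
```

The moment jumped, which means the stop. I'll release, lift straight up and check numerically.

```bash
python3 -m crank '[[[0,0,0,0.02,0],[0,0,0,0,-0.3],[0,0,0,0,-0.3],[0,0,0,0,-0.3],[0,0,-35,0,-0.3],[0,0,-35,0,-0.3],[0,0,-35,0,-0.3],[0,0,-30,0,-0.3],[0,0,0,0,-0.3],[0,0,0,0,-0.3]]]' 30
python3 - <<'E'
from h import *
b=get_image('side');hsv=cv2.cvtColor(np.ascontiguousarray(b['pixels']),cv2.COLOR_RGB2HSV)
m=cv2.inRange(hsv,(0,150,60),(6,255,255))|cv2.inRange(hsv,(172,150,60),(180,255,255))
o=cv2.inRange(hsv,(8,150,50),(20,255,255))
for n,M,z in(('red',m,.185),('org',o,.19)):
    k,l,st,c=cv2.connectedComponentsWithStats(M)
    for i in range(1,k):
        if st[i,4]>8 and 200<c[i][0]<400 and 140<c[i][1]<320: print(n,st[i].tolist(),c[i].round(1),onz(b,*c[i],z).round(4), onz(b,*c[i],.129).round(4))
c=np.array([.6,.036]);print(ctrl.get_state()['torque'])
E
```

```text
time: 15.7
position: [0.6011, 0.0332, 0.2941]
tool_rot: [2.277, 2.16, 0.005]
ft_force: [-0.5, -0.2, -0.6]
grip_width: 0.644
grip_force: 0.0
red [228, 152, 18, 6, 55] [236.5 154.4] [0.4983 0.2914 0.185 ] [0.5031 0.3727 0.129 ]
red [312, 230, 13, 20, 190] [318.2 238.9] [ 0.5963 -0.0059  0.185 ] [0.6108 0.0456 0.129 ]
red [326, 280, 3, 8, 12] [326.9 283.7] [ 0.5814 -0.1061  0.185 ] [ 0.5944 -0.0646  0.129 ]
red [335, 293, 14, 4, 14] [341.5 294.9] [ 0.5968 -0.1343  0.185 ] [ 0.6114 -0.0956  0.129 ]
red [287, 295, 76, 19, 112] [325.2 304.2] [ 0.5669 -0.1439  0.185 ] [ 0.5785 -0.1061  0.129 ]
red [287, 304, 15, 4, 15] [294.  305.3] [ 0.52   -0.1315  0.185 ] [ 0.5269 -0.0925  0.129 ]
red [358, 312, 7, 14, 82] [361.  318.4] [ 0.611  -0.1846  0.185 ] [ 0.627 -0.151  0.129]
org [222, 143, 8, 5, 12] [225.5 145.1] [0.4803 0.3262 0.19  ] [0.4835 0.4194 0.129 ]
org [235, 197, 13, 16, 149] [241.  204.7] [0.4802 0.1194 0.19  ] [0.4833 0.1898 0.129 ]
org [270, 214, 4, 4, 14] [271.5 215.5] [0.5292 0.0728 0.19  ] [0.5378 0.1381 0.129 ]
org [378, 298, 9, 15, 99] [382.3 305.2] [ 0.6491 -0.1748  0.19  ] [ 0.6709 -0.1368  0.129 ]
org [309, 308, 7, 3, 9] [311.6 308.7] [ 0.5435 -0.1489  0.19  ] [ 0.5536 -0.108   0.129 ]
org [294, 310, 13, 3, 13] [300.  311.1] [ 0.5254 -0.148   0.19  ] [ 0.5336 -0.107   0.129 ]
[-0.02406772  0.04619598  0.03449421]
```

```bash
python3 -c "
from bench import job
print(job.close_job())"
```

```text
the job is handed in; nothing more can be done
None
```

I threw the pawl fully back and turned the wheel anticlockwise until it hit its open stop, with the red end at the mark. The bystanders were left alone and the job is handed in, but no verdict came back.

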